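# Find the fence gap with gauge leaves

### The job

Find the size of the gap between fence and sprung shoe on the steel stand: starting with the thinnest gauge leaf and working up, slide the leaves one at a time down into it until the foot stands on the base plate (one that is nipped drags when pulled a little). Leave the first leaf that is nipped standing fully down in the gap, and the other leaves standing in the rack's slots. Feel gently and never force a leaf, knock one over, or shift the knob, gear or pliers lying near by.

Things in the scene. Friction and masses are not known exactly. Their poses are not given: they have to be found in the camera images.
- stand: Steel gauge stand, fixed, new place and yaw each time. Origin: underside of its 150 x 84 x 12 mm base plate, below the middle of the fence's face. z up, y along the gap, fence on the +x side, shoe on the -x side. The gap reaches from x = 0 (fence face) to x = -gap; gap is unknown, 3.6 to 11.5 mm. Leaves go in upright, their x along the stand's x (either way round), face close to the fence.
- gap_mouth (a point): Top of the gap, in the fence's face plane (x = 0, y = 0), 52 mm above the bench, stand's axes. Shoe: steel block, 44 mm along y, same height; its top 17 mm slope back 5 mm as lead-in. It is sprung towards the fence against a stop, yields 4 mm to -x under 5.5 to 8 N, then is solid. A grip off to one side can press a loose leaf on fence or shoe and feel like drag: let go briefly first.
- gap_floor (a point): Foot of the fence's face on the base plate (x = 0, y = 0), 12 mm above the bench, where a leaf's foot ends (head centre then 81 mm above the bench). A leaf thinner than the gap is loose; one up to 3 mm thicker goes in and is nipped (a pull meets 5 N of friction or more beyond its weight, 2.5 N still when held after a tug); much thicker jams. Any of the three may be the first that is nipped.
- fence: Fixed fence of the stand: grey block with a steel face, 30 mm deep to +x, 60 mm along y, 40 mm high. Origin: foot of its face, on the base plate, 12 mm above the stand's origin; same axes. The top 12 mm of the face slope back 2.5 mm as lead-in.
- rack: Wooden rack block 150 (x) x 56 (y) x 50 (z) mm, fixed, new place and yaw each time. Origin: centre of its underside. Three through slots 16 (x) x 28 (y) mm at x = -45, 0, 45 mm hold the leaves, leaf x along rack x, underside of the head on the rack's top (head centre 75 mm above the bench). Which leaf is where varies; it may return to any free slot.
- leaf_thin_head (a point): Centre of the head of the thinnest gauge leaf. Upright plain metal head 22 (x) x 34 (y) x 50 (z) mm with 1 dark groove round its top; under it, centred, a steel blade 6 mm thick (x), 24 mm wide (y), 44 mm long, foot edges rounded 2 mm. Foot 69 mm below this point, top 25 mm above. z up; 0.1 to 0.2 kg.
- leaf_mid_head (a point): Centre of the head of the middle gauge leaf. Upright plain metal head 22 (x) x 34 (y) x 50 (z) mm with 2 dark grooves round its top; under it, centred, a steel blade 9 mm thick (x), 24 mm wide (y), 44 mm long, foot edges rounded 2 mm. Foot 69 mm below this point, top 25 mm above. z up; 0.1 to 0.2 kg.
- leaf_thick_head (a point): Centre of the head of the thickest gauge leaf. Upright plain metal head 22 (x) x 34 (y) x 50 (z) mm with 3 dark grooves round its top; under it, centred, a steel blade 12 mm thick (x), 24 mm wide (y), 44 mm long, foot edges rounded 2 mm. Foot 69 mm below this point, top 25 mm above. z up; 0.1 to 0.2 kg.
- round_knob_0: bystander: dark turned round knob, 48 mm across, 52 mm high; origin at the centre of its underside
- gear_0: bystander: brown gear wheel 70 mm across, 25 mm high; origin at the centre of its underside
- pliers_black: bystander: pliers with black handles, 60 x 176 x 12 mm, lying on the bench; origin at the centre of the underside
Not all that is in view belongs to the job. Leave any blue, pink or red look-alike of the part that bears leaf_thin_head alone.

How it is judged:
On the way:
1. the thinnest leaf has been slid fully down into the gap (foot within 3.5 mm of the base plate) (z of leaf_thin_head in the frame of stand between 0.078 and 0.0845 m and x of leaf_thin_head in the frame of stand between -0.022 and 0.009 m and y of leaf_thin_head in the frame of stand between -0.012 and 0.012 m and angle between leaf_thin_head's own z axis and vertical below 0.25 rad), for 0.1 s.
At the end, for the whole second after the job is handed in: One leaf stands upright in the gap (0.15 rad), foot within 3.5 mm of the base plate, within 12 mm of mid-gap along y, nipped (2 to 7.85 N on the fence: at most 3 mm thicker than the gap). The other two stand in rack slots, upright, heads within 4 mm of its top. All at rest (((z of leaf_thin_head in the frame of stand between 0.078 and 0.0845 m and x of leaf_thin_head in the frame of stand between -0.014 and 0.001 m and y of leaf_thin_head in the frame of stand between -0.012 and 0.012 m and angle between each of leaf_thin_head, leaf_mid_head, leaf_thick_head's own z axis and vertical below 0.15 rad and contact force between leaf_thin and fence between 2 and 7.85 N and z of leaf_mid_head in the frame of rack between 0.07 and 0.079 m and x of leaf_mid_head in the frame of rack between -0.065 and 0.065 m and y of leaf_mid_head in the frame of rack between -0.012 and 0.012 m and z of leaf_thick_head in the frame of rack between 0.07 and 0.079 m and x of leaf_thick_head in the frame of rack between -0.065 and 0.065 m and y of leaf_thick_head in the frame of rack between -0.012 and 0.012 m) or (z of leaf_mid_head in the frame of stand between 0.078 and 0.0845 m and x of leaf_mid_head in the frame of stand between -0.014 and 0.001 m and y of leaf_mid_head in the frame of stand between -0.012 and 0.012 m and angle between each of leaf_mid_head, leaf_thin_head, leaf_thick_head's own z axis and vertical below 0.15 rad and contact force between leaf_mid and fence between 2 and 7.85 N and z of leaf_thin_head in the frame of rack between 0.07 and 0.079 m and x of leaf_thin_head in the frame of rack between -0.065 and 0.065 m and y of leaf_thin_head in the frame of rack between -0.012 and 0.012 m and z of leaf_thick_head in the frame of rack between 0.07 and 0.079 m and x of leaf_thick_head in the frame of rack between -0.065 and 0.065 m and y of leaf_thick_head in the frame of rack between -0.012 and 0.012 m) or (z of leaf_thick_head in the frame of stand between 0.078 and 0.0845 m and x of leaf_thick_head in the frame of stand between -0.014 and 0.001 m and y of leaf_thick_head in the frame of stand between -0.012 and 0.012 m and angle between each of leaf_thick_head, leaf_thin_head, leaf_mid_head's own z axis and vertical below 0.15 rad and contact force between leaf_thick and fence between 2 and 7.85 N and z of leaf_thin_head in the frame of rack between 0.07 and 0.079 m and x of leaf_thin_head in the frame of rack between -0.065 and 0.065 m and y of leaf_thin_head in the frame of rack between -0.012 and 0.012 m and z of leaf_mid_head in the frame of rack between 0.07 and 0.079 m and x of leaf_mid_head in the frame of rack between -0.065 and 0.065 m and y of leaf_mid_head in the frame of rack between -0.012 and 0.012 m)) and linear speed of each of leaf_thin, leaf_mid, leaf_thick below 0.02 m/s); the robot touches nothing.
It fails at once if a leaf is forced against the stand with more than 40 N (contact force between any of leaf_thin, leaf_mid, leaf_thick and stand above 40 N).
It fails at once if a bystander is moved more than 30 mm (distance of any of round_knob_0, gear_0, pliers_black from where it was at the start of the episode above 0.03 m).
It fails at once if a leaf is dropped flat on the bench or knocked over (angle between any of leaf_thin_head, leaf_mid_head, leaf_thick_head's own z axis and vertical above 0.8 rad).
It also fails if it takes over 72 s, if anything falls off the work surface, if the arm or the gripper's body presses on something with over 40 N, if the wrist force passes 120 N, or if a joint passes its speed limit or range.

### The arm

A 7-joint arm with a two-finger parallel gripper is mounted at the origin on a cart in front of the work surface, level with it; the furniture and walls round the work are solid. World frame = base frame: x ahead of the robot, y to its left, z up, the work surface at z = 0. Lengths are in m, angles in rad, forces in N, time in s.
With the tool pointing down it reaches from about 0.4 to 0.85 m from the base axis. Payload 4.5 kg.
Tool frame: the origin (TCP) lies on the centre line of the jaws, within the pads' length; the fingertips stand r.tip_extent ahead of it and the grasp point (between the pads) is the TCP (r.tip_extent is the distance from the TCP to the fingertips, in m); z points along the fingers, y is the line along which they close (so a half turn about z gives the same grasp; the last joint's range is limited). The gripper opens to 88 mm and grips with 3 to 60 N. Pads are 18 mm wide; open, the fingers measure 123 mm over their backs; the gripper's body (75 mm by 187 mm) begins 45 mm behind the grasp point.
Start: joints at [1.265, 0.689, -0.195, 1.565, 0.157, 0.902, -0.215], TCP at [0.208, -0.589, 0.258] pointing down, gripper open.
Joint ranges: [-3.01, 3.01], [-0.46, 2.08], [-1.47, 1.51], [0.13, 2.56], [-1, 4.14], [0.04, 2.09], [-2.66, 2.66]. Speed limits (rad/s): [2.57, 2.57, 3.14, 3.14, 3.14, 3.14, 3.14].

### API

Orientations are given as a unit quaternion [x, y, z, w].
In Python, from plant import sensors, vision, finish_job, r gives the robot as it stands. The module is installed in compiled form; this text tells all that it offers.
- The arm moves only by the tool step_arm, never from a script. Its argument "steps" is a list of rows, each a list of 2 entries, a list of its own where there are three numbers: the shift along the tool's x, y, z in cm, then the turn, a rotation vector about the tool's x, y, z in degrees. A call has 1 to 12 rows; each row shifts and turns the commanded pose from where the row before left it, along the tool's axes as they then stand; what a row does not reach is not made up. A row lasts 1/8 s, in which the tool goes at most 62.5 mm and 10.7 degrees, less where a joint would pass 70% of its speed; a pose out of reach is approached as far as the arm can. A call with a gripper value outside its range is refused whole. "claw" is the opening, from -1 (shut) to 1 (fully open), set as the call begins (left out, the last holds). The fingers move at their own pace and stop on an object; "grip_force" is the grip in N (left out, the last holds). Time passes only in rows, so rows that do not move let the fingers close. It gives the time, the measured TCP pose, the force, the opening and the grip force at its end, in the units of the state.
- sensors.get_state(): the state, without advancing time (a new reading comes with each control period).
- vision.snapshot(name): name is "scene" or "top"; returns a dict with "img" (400x640x3 uint8, red, green, blue), "fx", "fy", "cx", "cy" (pixels), "position" and "rotation" of the camera in the world. Camera axes: x right, y down, z forward; pixel columns grow to the right and rows downward; lengths in m; the calibration is good to about 2 mm. A picture is of the moment at which its call begins. There is no depth.
- finish_job(): hands the job in; it is judged then, once.
The state is a dict: "clock": time; "q": joint angles; "qd": joint speeds; "joint_torque": joint torques, N m; "tool_pos": TCP position; "eef_rot": TCP orientation; "contact_force": force on the tool from outside, world axes, zero at the start; "moment": the same for the moment, N m; "opening": opening from 0.0 (shut) to 1.0 (fully open); "finger_force": force on a finger pad.
Only numpy, scipy, OpenCV 4.12 (cv2) and the standard library are available. Lean on these libraries where they do the work, as an engineer would, in place of code of your own. Each camera call takes 0.05 s, during which the arm holds its last target. There are 200 camera calls.

## Working session

There is one attempt and no reset: what is moved stays moved. The work goes in short steps, Python scripts to look and compute and a tool call to move; the robot and the scene stay as the last step left them, time stands still between calls to the robot, and variables do not carry over. Pictures are saved under pics/ and viewed, at most 10 in all, crops included, and the job is handed in when it is done.

Besides the shell and the picture viewer there is one more tool, called after "Emit:" as name([rows], argument=value, ...), one row to a line, values as JSON. step_arm: Moves the arm, as the interface text tells. Its arguments: {"type":"object","properties":{"steps":{"type":"array"},"claw":{"type":"number"},"grip_force":{"type":"number"}},"required":["steps"]}

```bash
mkdir -p pics
python3 - <<'E'
from plant import sensors, vision, r
import cv2,json,numpy as np
for n in("scene","top"):
    s=vision.snapshot(n); cv2.imwrite(f"pics/{n}0.png",s["img"][:,:,::-1])
    print(n,s["fx"],s["fy"],s["cx"],s["cy"],np.round(s["position"],4),np.round(s["rotation"],4).tolist())
st=sensors.get_state(); print(r.tip_extent); print({k:np.round(v,3).tolist() for k,v in st.items()})
E
```

```text
scene 427.539573050462 427.539573050462 325.12564955787747 207.48239974743478 [0.2193 0.8377 0.6368] [-0.1947, 0.8713, -0.4393, 0.0993]
top 425.9670100684595 425.9670100684595 313.7975648752501 202.33531707762472 [0.3462 0.169  1.1245] [-0.7048, 0.705, -0.0526, 0.0595]
0.019
{'clock': 0.1, 'q': [1.265, 0.69, -0.194, 1.566, 0.157, 0.902, -0.215], 'qd': [-0.001, -0.003, -0.001, -0.002, -0.0, 0.001, -0.002], 'joint_torque': [-0.004, -52.851, -1.271, -15.384, -0.052, 0.002, 0.0], 'tool_pos': [0.208, -0.589, 0.257], 'eef_rot': [0.986, 0.169, -0.0, -0.001], 'contact_force': [0.079, 0.456, 0.198], 'moment': [0.032, -0.019, 0.008], 'finger_force': 0.0, 'opening': 0.998}
```

View pics/scene0.png

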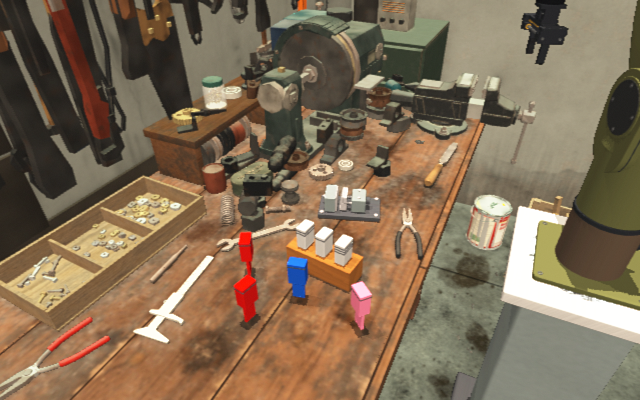

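View pics/top0.png

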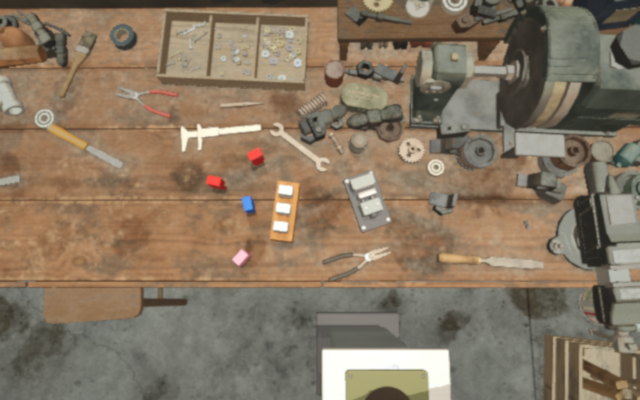

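The three plain heads stand in the rack at scene (305,234), (324,241) and (343,249), which is top (286,190), (283,209), (280,227). The look-alikes are red at (246,245) and (246,300), blue at (298,278) and pink at (361,303), and I'll leave those alone. The stand is at scene (350,203), top (367,200). Next I take a close crop of each.

```bash
cat > h.py <<'E'
import numpy as np,cv2
from scipy.spatial.transform import Rotation as R
from plant import sensors,vision,r
def snap(n):
    return vision.snapshot(n)
def rot(s):
    q=np.array(s["rotation"]); return R.from_quat(q) if q.size==4 else R.from_matrix(q)
def plane(s,u,v,z):
    d=rot(s).apply([(u-s["cx"])/s["fx"],(v-s["cy"])/s["fy"],1]); p=np.array(s["position"]); return p+d*(z-p[2])/d[2]
def proj(s,P):
    c=rot(s).inv().apply(np.atleast_2d(P)-s["position"]); return np.c_[c[:,0]/c[:,2]*s["fx"]+s["cx"],c[:,1]/c[:,2]*s["fy"]+s["cy"]]
def crop(s,x0,y0,w,h,k,f):
    cv2.imwrite(f,cv2.resize(s["img"][y0:y0+h,x0:x0+w,::-1],None,fx=k,fy=k,interpolation=cv2.INTER_CUBIC))
E
python3 - <<'E'
from h import *
a=snap("scene");b=snap("top")
A=cv2.resize(a["img"][180:295,280:390],None,fx=5,fy=5,interpolation=cv2.INTER_CUBIC)
B=cv2.resize(b["img"][165:250,262:397],None,fx=5,fy=5,interpolation=cv2.INTER_CUBIC)
cv2.imwrite("pics/c1.png",A[:,:,::-1]);cv2.imwrite("pics/c2.png",B[:,:,::-1])
E
```

```text
(no output)
```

View pics/c1.png

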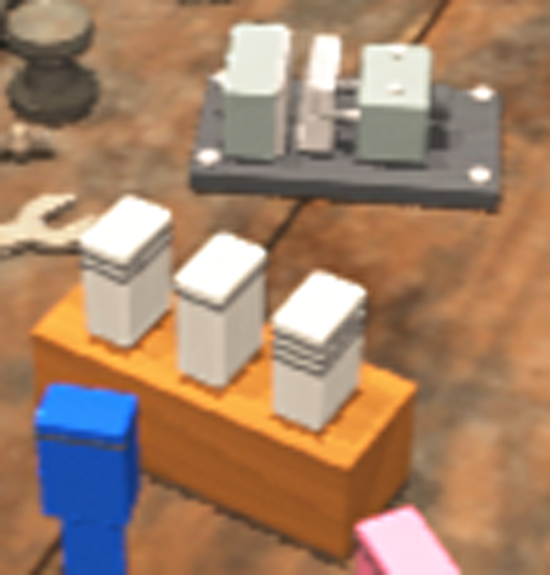

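View pics/c2.png

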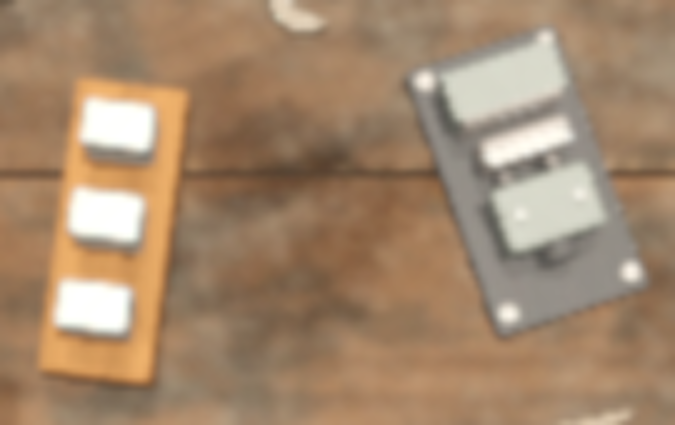

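The scene crop shows, from left to right, mid (2 grooves), thin (1) and thick (3). In the top view they run from top to bottom at crop (117,128), (105,217) and (93,308). The fence is the upper block at (505,82), the shoe the light strip at (527,143), and the spring housing is at (548,207). Next I measure.

Run:
```python
from h import *
b=snap("top");a=snap("scene")
I=b["img"].astype(int)
def rect(mask,x0,y0,x1,y1,z,name,s=b):
    m=np.zeros(mask.shape,np.uint8);m[y0:y1,x0:x1]=mask[y0:y1,x0:x1]*255
    cs=cv2.findContours(m,cv2.RETR_EXTERNAL,cv2.CHAIN_APPROX_NONE)[0]
    for c in cs:
        if cv2.contourArea(c)<25: continue
        P=np.array([plane(s,*p[0],z)[:2] for p in c],np.float32)*1000
        (cx,cy),(w,h),an=cv2.minAreaRect(P); print(name,np.round([cx,cy,w,h,an],1), c[:,0].mean(0).round(1))
rect(I.min(2)>200,270,175,300,245,.1,"head")
hsv=cv2.cvtColor(b["img"],cv2.COLOR_RGB2HSV)
rect(((hsv[...,0]>8)&(hsv[...,0]<22)&(hsv[...,1]>150)&(hsv[...,2]>150))|(I.min(2)>150),266,175,304,245,.05,"rack")
f=lambda u,v:((u+.5)/5-.5+262,(v+.5)/5-.5+165)
for n,u,v,z in [("s1",425,82,.013),("s2",545,38,.013),("s3",632,272,.013),("s4",508,315,.013),
 ("p1",405,82,.012),("p2",552,28,.012),("p3",648,283,.012),("p4",503,332,.012),
 ("fence_faceL",462,124,.052),("fence_faceR",570,83,.052),("fence_backL",442,75,.052),("fence_backR",551,39,.052),
 ("shoeL",482,150,.052),("shoeR",570,116,.052),("shoeL2",488,168,.052),("shoeR2",575,136,.052)]:
    print(n,np.round(plane(b,*f(u,v),z)*1000,1))
g=lambda u,v:((u+.5)/5-.5+280,(v+.5)/5-.5+180)
print("scene check")
for n,u,v,z in [("mid",127,217,.1),("thin",222,255,.1),("thick",320,293,.1),("s_a",208,157,.013),("s_b",480,174,.013),("s_c",482,92,.013),
 ("fence near-face top",279,90,.052),("fence far-face top",290,32,.052),("fence back near top",227,82,.052),("fence back far top",234,25,.052),
 ("plate near fence",192,183,.012),("plate near far",498,200,.012)]:
    print(n,np.round(plane(a,*g(u,v),z)*1000,1))
```

```text
head [452.8 260.4  33.9  21.   82.8] [280.2 225.7]
head [497.4 255.2  31.8  22.1  89.9] [282.5 207.5]
head [542.1 249.2  33.6  21.1  81.7] [285.  189.4]
rack [458.2 264.7  38.8  26.1  82.8] [280.2 225.7]
rack [504.8 259.2  39.4  26.5  82.7] [282.7 207.4]
rack [551.7 253.4  38.4  26.5  83.5] [285.  189.4]
s1 [581.4  92.6  13. ]
s2 [605.3  28.3  13. ]
s3 [479.6 -14.7  13. ]
s4 [457.   50.7  13. ]
p1 [581.7 103.2  12. ]
p2 [611.   24.3  12. ]
p3 [473.9 -23.1  12. ]
p4 [448.1  53.3  12. ]
fence_faceL [551.2  76.6  52. ]
fence_faceR [572.5  20.9  52. ]
fence_backL [576.8  86.5  52. ]
fence_backR [595.7  30.1  52. ]
shoeL [537.7  66.6  52. ]
shoeR [555.3  21.3  52. ]
shoeL2 [528.3  63.7  52. ]
shoeR2 [544.9  19.   52. ]
scene check
mid [544.4 245.9 100. ]
thin [499.4 251.3 100. ]
thick [455.4 256.1 100. ]
s_a [583.   91.8  13. ]
s_b [458.8  48.6  13. ]
s_c [481.1 -16.4  13. ]
fence near-face top [552.6  76.3  52. ]
fence far-face top [568.1  28.6  52. ]
fence back near top [577.9  80.8  52. ]
fence back far top [595.8  34.7  52. ]
plate near fence [581.5 112.5  12. ]
plate near far [444.6  62.9  12. ]
```

Emit:
step_arm([
  [[3.4,-2.4,0],[0,0,0]],
  [[3.4,-2.4,0],[0,0,0]],
  [[3.4,-2.4,0],[0,0,0]],
  [[3.4,-2.4,0],[0,0,0]],
  [[3.4,-2.4,0],[0,0,0]],
  [[3.4,-2.4,0],[0,0,0]],
  [[3.4,-2.4,0],[0,0,0]],
  [[3.4,-2.4,0],[0,0,0]],
  [[3.4,-2.4,0],[0,0,0]],
  [[3.4,-2.4,0],[0,0,0]],
], claw=1)

```text
clock: 1.55
tool_pos: [0.4497, -0.2486, 0.2578]
eef_rot: [0.986, 0.169, 0.0, 0.0]
contact_force: [-0.8, -0.9, 0.5]
opening: 0.999
finger_force: 0.0
```

Emit:
step_arm([
  [[1.9,-4.2,0.5],[0,0,0]],
  [[1.9,-4.2,0.5],[0,0,0]],
  [[1.9,-4.2,0.5],[0,0,0]],
  [[1.9,-4.2,0.5],[0,0,0]],
  [[1.9,-4.2,0.5],[0,0,0]],
  [[1.9,-4.2,0.5],[0,0,0]],
  [[1.9,-4.2,0.5],[0,0,0]],
  [[1.9,-4.2,0.5],[0,0,0]],
  [[1.9,-4.2,0.5],[0,0,0]],
  [[1.9,-4.2,0.5],[0,0,0]],
  [[1.9,-4.2,0.5],[0,0,0]],
])

```text
clock: 2.92
tool_pos: [0.4921, 0.2572, 0.2026]
eef_rot: [0.986, 0.169, 0.0, 0.0]
contact_force: [0.2, -0.5, 0.3]
opening: 1.003
finger_force: 0.0
```

Emit:
step_arm([
  [[0,0,0],[0,0,6.5]],
  [[0,0,0],[0,0,6.5]],
  [[0,0,0],[0,0,6.5]],
  [[0,0,0],[0,0,6.5]],
  [[0,0,0],[0,0,0]],
  [[0,0,0],[0,0,0]],
])

```text
clock: 3.68
tool_pos: [0.492, 0.2557, 0.2027]
eef_rot: [0.998, -0.056, 0.0, -0.0]
contact_force: [-0.3, -0.7, 0.8]
opening: 1.003
finger_force: 0.0
```

```bash
cat >> h.py <<'E'
def go(x,y,z,yaw=None):
    """print shift (cm, tool axes) and turn (deg) from the measured pose to world x,y,z (mm) with tool x at yaw"""
    s=sensors.get_state(); Rt=R.from_quat(s["eef_rot"]); d=np.array([x,y,z])/1000-s["tool_pos"]
    X=Rt.apply([1,0,0]); w=np.degrees(np.arctan2(X[1],X[0])); Z=Rt.apply([0,0,1])
    t=np.zeros(3) if yaw is None else np.degrees((Rt.inv()*R.from_matrix(np.c_[[np.cos(np.radians(yaw)),np.sin(np.radians(yaw)),0],[np.sin(np.radians(yaw)),-np.cos(np.radians(yaw)),0],[0,0,-1]])).as_rotvec())
    print("pos",np.round(np.array(s["tool_pos"])*1000,1),"yaw",w.round(2),"shift",np.round(Rt.inv().apply(d)*100,2),"turn",t.round(2),"F",np.round(s["contact_force"],2),"op",round(s["opening"],3),"ff",np.round(s["finger_force"],1),"t",round(s["clock"],2))
E
python3 -c "
from h import *
go(498.5,253.5,78,-6.6)"
```

```text
pos [492.  255.7 202.7] yaw -6.41 shift [ 0.67  0.14 12.47] turn [-0.   -0.    0.19] F [-0.34 -0.71  0.81] op 1.003 ff 0.0 t 3.67
```

Emit:
step_arm([
  [[0.67,0.14,0],[0,0,0]],
  [[0,0,2.5],[0,0,0]],
  [[0,0,2.5],[0,0,0]],
  [[0,0,2.5],[0,0,0]],
  [[0,0,2.5],[0,0,0]],
  [[0,0,2.4],[0,0,0]],
  [[0,0,0],[0,0,0]],
])

```text
clock: 4.55
tool_pos: [0.4979, 0.2527, 0.0773]
eef_rot: [0.998, -0.057, -0.001, 0.001]
contact_force: [-0.3, -0.0, -0.0]
opening: 0.999
finger_force: 0.0
```

Emit:
step_arm([
  [[0,0,0],[0,0,0]],
  [[0,0,0],[0,0,0]],
  [[0,0,0],[0,0,0]],
  [[0,0,0],[0,0,0]],
  [[0,0,0],[0,0,0]],
  [[0,0,0],[0,0,0]],
], claw=-1, grip_force=20)

```text
clock: 5.3
tool_pos: [0.4985, 0.2537, 0.0788]
eef_rot: [0.998, -0.057, 0.0, -0.0]
contact_force: [0.3, 0.9, 1.2]
opening: 0.386
finger_force: 20.0
```

Run:
```python
from h import *
go(498.5,253.5,78,-6.6)
a=snap("scene");b=snap("top")
A=cv2.resize(a["img"][195:295,275:385],None,fx=5,fy=5,interpolation=cv2.INTER_CUBIC)
cv2.imwrite("pics/c3.png",A[:,:,::-1])
```

```text
pos [498.5 253.7  78.8] yaw -6.51 shift [0.   0.01 0.08] turn [-0.02 -0.01  0.09] F [0.3  0.94 1.24] op 0.386 ff 20.0 t 5.3
```

View pics/c3.png

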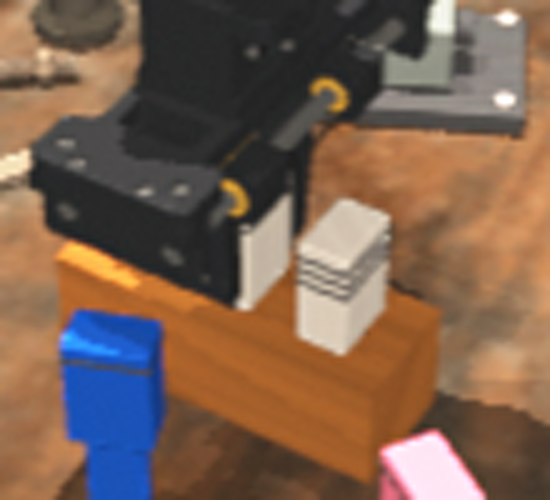

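The thin leaf is gripped (opening 34 mm). Now I lift it and carry it to the stand.

Emit:
step_arm([
  [[0,0,-2],[0,0,0]],
  [[0,0,-3],[0,0,0]],
  [[0,0,-3],[0,0,0]],
  [[0,0,-3],[0,0,0]],
  [[0.8,2.1,0],[0,0,-6.3]],
  [[0.6,2.9,0],[0,0,-6.3]],
  [[0.3,4,0],[0,0,-6.3]],
  [[0,4,0],[0,0,-6.4]],
  [[-0.5,4,0],[0,0,0]],
  [[-0.6,2.5,0],[0,0,0]],
  [[0,0,0],[0,0,0]],
])

```text
clock: 6.78
tool_pos: [0.5359, 0.056, 0.1884]
eef_rot: [0.987, 0.161, -0.001, 0.001]
contact_force: [-1.0, 0.4, -1.1]
opening: 0.386
finger_force: 20.0
```

Run:
```python
from h import *
go(555.9,46.8,150,18.8)
```

```text
pos [535.9  56.  188.4] yaw 18.48 shift [1.61 1.5  3.84] turn [ 0.09  0.09 -0.32] F [-0.96  0.35 -1.15] op 0.386 ff 20.0 t 6.78
```

Emit:
step_arm([
  [[0.8,0.8,1.3],[0,0,-0.3]],
  [[0.8,0.7,1.3],[0,0,0]],
  [[0,0,1.2],[0,0,0]],
  [[0,0,0],[0,0,0]],
  [[0,0,0],[0,0,0]],
])

```text
clock: 7.4
tool_pos: [0.5559, 0.0504, 0.1506]
eef_rot: [0.986, 0.166, -0.0, -0.0]
contact_force: [0.4, 0.0, -1.0]
opening: 0.384
finger_force: 20.0
```

Run:
```python
from h import *
go(555.9,46.8,150,18.8)
a=snap("scene")
crop(a,305,150,90,90,6,"pics/c4.png")
# expected mouth, floor points
c,sn=np.cos(np.radians(18.8)),np.sin(np.radians(18.8))
T=lambda x,y,z:np.array([559.2+c*x-sn*y,47.9+sn*x+c*y,z])/1000
for n,p in [("mouth",(0,0,52)),("fence top near",(2.5,30,52)),("shoe top near",(-12,22,52)),("leaf foot near L",(-6.5,12,150-3.8-69)),("leaf foot near R",(-.5,12,150-3.8-69))]:
    u=proj(a,T(*p))[0]; print(n,np.round((u-[305,150]+.5)*6-.5,0))
```

```text
pos [555.9  50.4 150.6] yaw 19.11 shift [-0.12  0.34  0.06] turn [-0.01  0.02  0.31] F [ 0.37  0.03 -0.98] op 0.384 ff 20.0 t 7.4
mouth [199. 248.]
fence top near [186. 290.]
shoe top near [224. 280.]
leaf foot near L [214. 213.]
leaf foot near R [198. 212.]
```

View pics/c4.png

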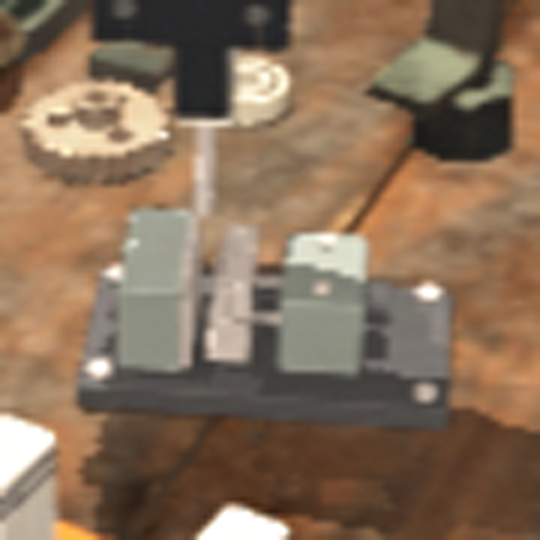

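The blade foot is at (205,213). The fence face foot is near (191,368) and the shoe's near foot near (208,360). I'll cast rays for these.

Run:
```python
from h import *
a=snap("scene")
c,sn=np.cos(np.radians(18.8)),np.sin(np.radians(18.8))
for n,u,v,z in [("fence foot",191,368,12),("shoe foot",207.5,360,12),("shoe foot outer",250,362,12),("fence top near",190,294,52),("foot L",213.5,213,77.7),("foot R",195.5,213,77.7)]:
    p=plane(a,(u+.5)/6-.5+305,(v+.5)/6-.5+150,z/1000)*1000-[559.2,47.9,0]
    print(n,np.round([c*p[0]+sn*p[1],-sn*p[0]+c*p[1],z],1))
go(555.9,46.8,150,18.8)
```

```text
fence foot [ 0.1 28.1 12. ]
shoe foot [-6.1 22.  12. ]
shoe foot outer [-23.4  21.5  12. ]
fence top near [ 0.6 32.9 52. ]
foot L [-6.5 12.9 77.7]
foot R [ 0.5 13.7 77.7]
pos [556.3  50.3 151.1] yaw 19.09 shift [-0.15  0.32  0.11] turn [ 0.01 -0.04  0.29] F [-0.6   0.14 -1.27] op 0.382 ff 20.0 t 7.5
```

Emit:
step_arm([
  [[-0.05,0.25,0],[0,0,0.3]],
  [[0,0,1],[0,0,0]],
  [[0,0,1],[0,0,0]],
  [[0,0,1],[0,0,0]],
  [[0,0,0.4],[0,0,0]],
  [[0,0,0.4],[0,0,0]],
  [[0,0,0],[0,0,0]],
])

```text
clock: 8.38
tool_pos: [0.5564, 0.0475, 0.1125]
eef_rot: [0.987, 0.163, -0.0, 0.0]
contact_force: [-0.3, 0.6, -0.2]
opening: 0.384
finger_force: 20.0
```

Emit:
step_arm([
  [[0,0,0.3],[0,0,0]],
  [[0,0,0.3],[0,0,0]],
  [[0,0,0.3],[0,0,0]],
  [[0,0,0],[0,0,0]],
])

```text
clock: 8.88
tool_pos: [0.5564, 0.0474, 0.1035]
eef_rot: [0.987, 0.163, -0.0, 0.0]
contact_force: [-0.5, 0.5, -1.0]
opening: 0.384
finger_force: 20.0
```

Emit:
step_arm([
  [[0,0,0.3],[0,0,0]],
  [[0,0,0.3],[0,0,0]],
  [[0,0,0.3],[0,0,0]],
  [[0,0,0.3],[0,0,0]],
  [[0,0,0.2],[0,0,0]],
  [[0,0,0.2],[0,0,0]],
  [[0,0,0],[0,0,0]],
])

```text
clock: 9.75
tool_pos: [0.5565, 0.0475, 0.0876]
eef_rot: [0.987, 0.163, -0.0, 0.0]
contact_force: [-0.2, 0.7, -1.6]
opening: 0.386
finger_force: 20.0
```

Emit:
step_arm([
  [[0,0,0.1],[0,0,0]],
  [[0,0,0.1],[0,0,0]],
  [[0,0,0],[0,0,0]],
])

```text
clock: 10.12
tool_pos: [0.5564, 0.0475, 0.0857]
eef_rot: [0.987, 0.163, -0.0, 0.0]
contact_force: [0.3, 0.2, -0.9]
opening: 0.387
finger_force: 20.0
```

Emit:
step_arm([
  [[0,0,0.1],[0,0,0]],
  [[0,0,0],[0,0,0]],
])

```text
clock: 10.38
tool_pos: [0.5566, 0.0475, 0.0848]
eef_rot: [0.987, 0.163, 0.0, 0.0]
contact_force: [1.2, -0.4, -0.8]
opening: 0.385
finger_force: 20.0
```

Emit:
step_arm([
  [[0,0,0],[0,0,0]],
  [[0,0,0],[0,0,0]],
  [[0,0,0],[0,0,0]],
], claw=-0.1)

```text
clock: 10.75
tool_pos: [0.5566, 0.0475, 0.0847]
eef_rot: [0.987, 0.163, 0.0, 0.0]
contact_force: [0.4, 0.4, -0.7]
opening: 0.452
finger_force: 0.0
```

Emit:
step_arm([
  [[0,0,0],[0,0,0]],
  [[0,0,0],[0,0,0]],
  [[0,0,0],[0,0,0]],
], claw=-1)

```text
clock: 11.12
tool_pos: [0.5566, 0.0474, 0.0847]
eef_rot: [0.987, 0.163, 0.0, 0.0]
contact_force: [-0.3, -0.3, 0.7]
opening: 0.382
finger_force: 20.0
```

Emit:
step_arm([
  [[0,0,-0.1],[0,0,0]],
  [[0,0,-0.1],[0,0,0]],
  [[0,0,0],[0,0,0]],
])

```text
clock: 11.5
tool_pos: [0.5565, 0.0475, 0.0868]
eef_rot: [0.987, 0.163, 0.0, 0.0]
contact_force: [-0.3, -0.9, -1.2]
opening: 0.386
finger_force: 20.0
```

Emit:
step_arm([
  [[0,0,-0.2],[0,0,0]],
  [[0,0,-0.2],[0,0,0]],
])

```text
clock: 11.75
tool_pos: [0.5565, 0.0475, 0.0908]
eef_rot: [0.987, 0.163, -0.0, 0.0]
contact_force: [0.3, -0.7, -1.5]
opening: 0.382
finger_force: 20.0
```

The pull met only the weight (about 1.3 N), so the thin leaf is loose. I take it back to its slot.

Emit:
step_arm([
  [[0,0,-1],[0,0,0]],
  [[0,0,-2],[0,0,0]],
  [[0,0,-3],[0,0,0]],
  [[0,0,-4],[0,0,0]],
  [[0.2,-2.5,0],[0,0,0]],
  [[0.2,-4,0],[0,0,0]],
  [[0.2,-4,0],[0,0,6.3]],
  [[0,-4,0],[0,0,6.3]],
  [[-0.2,-3.5,0],[0,0,6.3]],
  [[-0.6,-3,0],[0,0,6.3]],
  [[0,0,0],[0,0,0]],
  [[0,0,0],[0,0,0]],
])

```text
clock: 13.25
tool_pos: [0.5083, 0.2513, 0.1911]
eef_rot: [0.998, -0.056, 0.0, 0.0]
contact_force: [0.5, -0.7, -1.4]
opening: 0.385
finger_force: 20.0
```

Run:
```python
from h import *
go(498.5,253.6,79.3,-6.5)
```

```text
pos [508.3 251.3 191.1] yaw -6.41 shift [-1.   -0.13 11.17] turn [ 0.05 -0.02  0.09] F [ 0.45 -0.71 -1.43] op 0.385 ff 20.0 t 13.25
```

Emit:
step_arm([
  [[-0.5,-0.13,1.5],[0,0,0]],
  [[-0.5,0,1.5],[0,0,0]],
  [[0,0,1.5],[0,0,0]],
  [[0,0,1],[0,0,0]],
  [[0,0,0],[0,0,0]],
])

```text
clock: 13.88
tool_pos: [0.4983, 0.2542, 0.135]
eef_rot: [0.998, -0.056, -0.0, 0.0]
contact_force: [-0.0, -0.5, -1.4]
opening: 0.381
finger_force: 20.0
```

Run:
```python
from h import *
go(498.5,253.6,79.3,-6.5)
```

```text
pos [498.3 254.2 135. ] yaw -6.47 shift [0.03 0.05 5.57] turn [0.06 0.05 0.03] F [-0.02 -0.53 -1.44] op 0.381 ff 20.0 t 13.88
```

Emit:
step_arm([
  [[0.03,0.05,0.8],[0,0,0]],
  [[0,0,0.8],[0,0,0]],
  [[0,0,0.8],[0,0,0]],
  [[0,0,0.8],[0,0,0]],
  [[0,0,0.8],[0,0,0]],
  [[0,0,0.8],[0,0,0]],
  [[0,0,0.5],[0,0,0]],
  [[0,0,0.2],[0,0,0]],
  [[0,0,0],[0,0,0]],
])

```text
clock: 15.0
tool_pos: [0.4986, 0.2543, 0.0807]
eef_rot: [0.998, -0.056, 0.0, 0.0]
contact_force: [-0.3, 0.5, -0.9]
opening: 0.387
finger_force: 20.0
```

Emit:
step_arm([
  [[0,0,0],[0,0,0]],
  [[0,0,0],[0,0,0]],
  [[0,0,0],[0,0,0]],
  [[0,0,0],[0,0,0]],
], claw=1)

```text
clock: 15.5
tool_pos: [0.4986, 0.2543, 0.0808]
eef_rot: [0.998, -0.056, 0.0, 0.0]
contact_force: [-0.7, -0.4, -0.1]
opening: 0.812
finger_force: 0.0
```

Run:
```python
from h import *
go(498.5,253.6,79.3,-6.5)
go(543,248.2,79,-6.5)
```

```text
pos [498.6 254.3  80.8] yaw -6.43 shift [-0.    0.07  0.15] turn [ 0.   -0.01  0.07] F [-0.73 -0.37 -0.08] op 0.812 ff 0.0 t 15.5
pos [498.6 254.3  80.8] yaw -6.43 shift [4.48 0.11 0.18] turn [ 0.   -0.01  0.07] F [-0.73 -0.37 -0.08] op 0.812 ff 0.0 t 15.5
```

Emit:
step_arm([
  [[0,0.1,0],[0,0,0]],
  [[1.5,0,0],[0,0,0]],
  [[1.5,0,0.1],[0,0,0]],
  [[1.5,0,0.1],[0,0,0]],
  [[0,0,0],[0,0,0]],
  [[0,0,0],[0,0,0]],
])

```text
clock: 16.25
tool_pos: [0.5423, 0.2484, 0.0786]
eef_rot: [0.998, -0.056, -0.001, 0.0]
contact_force: [1.0, -0.1, -0.2]
opening: 1.0
finger_force: 0.0
```

Emit:
step_arm([
  [[0,0,0],[0,0,0]],
  [[0,0,0],[0,0,0]],
  [[0,0,0],[0,0,0]],
  [[0,0,0],[0,0,0]],
  [[0,0,0],[0,0,0]],
  [[0,0,0],[0,0,0]],
], claw=-1)

```text
clock: 17.0
tool_pos: [0.5432, 0.2485, 0.0787]
eef_rot: [0.998, -0.056, 0.0, -0.0]
contact_force: [-0.6, 0.8, 0.4]
opening: 0.381
finger_force: 20.0
```

Emit:
step_arm([
  [[0,0,-2],[0,0,0]],
  [[0,0,-3],[0,0,0]],
  [[0,0,-3],[0,0,0]],
  [[0,0,-3],[0,0,0]],
  [[0,2.1,0],[0,0,-6.3]],
  [[0,2.9,0],[0,0,-6.3]],
  [[0,4,0],[0,0,-6.3]],
  [[0,4,0],[0,0,-6.3]],
  [[-0.6,4,0],[0,0,0]],
  [[-0.6,2.5,0],[0,0,0]],
  [[0,0,0],[0,0,0]],
])

```text
clock: 18.38
tool_pos: [0.5634, 0.0508, 0.1897]
eef_rot: [0.987, 0.16, 0.0, 0.001]
contact_force: [-0.3, 0.0, -1.6]
opening: 0.384
finger_force: 20.0
```

Run:
```python
from h import *
go(555,46.5,150,18.8)
```

```text
pos [563.4  50.8 189.7] yaw 18.47 shift [-0.93  0.13  3.97] turn [ 0.14  0.01 -0.33] F [-0.32  0.03 -1.62] op 0.384 ff 20.0 t 18.38
```

Emit:
step_arm([
  [[-0.5,0.1,1.4],[0,0,-0.3]],
  [[-0.4,0,1.4],[0,0,0]],
  [[0,0,1.2],[0,0,0]],
  [[0,0,0],[0,0,0]],
  [[0,0,0],[0,0,0]],
])

```text
clock: 19.0
tool_pos: [0.5555, 0.0509, 0.1491]
eef_rot: [0.986, 0.166, 0.0, -0.0]
contact_force: [0.6, 0.2, -1.0]
opening: 0.383
finger_force: 20.0
```

Run:
```python
from h import *
go(555,46.5,150,18.8)
a=snap("scene")
crop(a,305,150,80,80,7,"pics/c5.png")
```

```text
pos [555.5  50.9 149.1] yaw 19.1 shift [-0.19  0.4  -0.09] turn [ 0.   -0.06  0.3 ] F [ 0.58  0.18 -1.02] op 0.383 ff 20.0 t 19.0
```

View pics/c5.png

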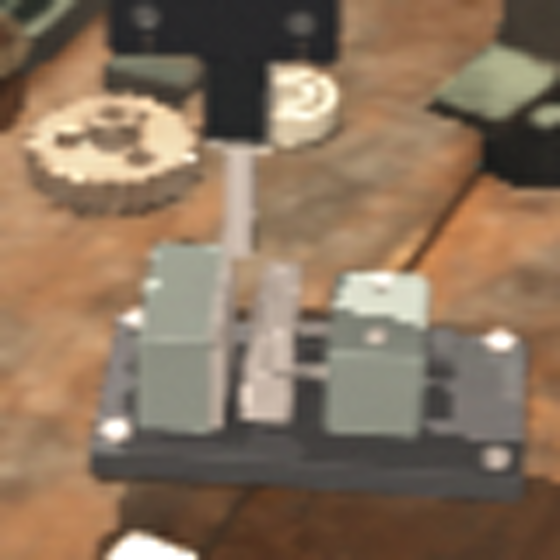

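The blade foot spans about 224–253 at row 253. I'll cast rays for it.

Run:
```python
from h import *
a=snap("scene")
c,sn=np.cos(np.radians(18.8)),np.sin(np.radians(18.8))
for n,u,v,z in [("fence foot",223,430,12),("shoe foot",241,420,12),("foot L",253.5,253,76.4),("foot R",224,253,76.4)]:
    p=plane(a,(u+.5)/7-.5+305,(v+.5)/7-.5+150,z/1000)*1000-[559.2,47.9,0]
    print(n,np.round([c*p[0]+sn*p[1],-sn*p[0]+c*p[1],z],1))
go(555,46.5,150,18.8)
```

```text
fence foot [ 0.  28.5 12. ]
shoe foot [-5.7 22.  12. ]
foot L [-8.1 13.5 76.4]
foot R [ 1.8 14.6 76.4]
pos [555.5  50.6 149.3] yaw 19.08 shift [-0.19  0.37 -0.07] turn [ 0.01 -0.07  0.28] F [ 0.68  0.08 -2.15] op 0.387 ff 20.0 t 19.1
```

Emit:
step_arm([
  [[-0.15,0.3,0],[0,0,0.3]],
  [[0,0,1],[0,0,0]],
  [[0,0,1],[0,0,0]],
  [[0,0,0.8],[0,0,0]],
  [[0,0,0.3],[0,0,0]],
  [[0,0,0.3],[0,0,0]],
  [[0,0,0],[0,0,0]],
])

```text
clock: 19.98
tool_pos: [0.5549, 0.0472, 0.1147]
eef_rot: [0.987, 0.163, 0.0, -0.0]
contact_force: [1.2, 0.4, -1.3]
opening: 0.384
finger_force: 20.0
```

Emit:
step_arm([
  [[0,0,0.2],[0,0,0]],
  [[0,0,0.2],[0,0,0]],
  [[0,0,0],[0,0,0]],
])

```text
clock: 20.35
tool_pos: [0.5553, 0.0472, 0.1115]
eef_rot: [0.987, 0.163, 0.001, 0.0]
contact_force: [0.2, -0.3, 5.0]
opening: 0.388
finger_force: 20.0
```

Emit:
step_arm([
  [[0,0,0.2],[0,0,0]],
  [[0,0,0.2],[0,0,0]],
  [[0,0,0],[0,0,0]],
])

```text
clock: 20.72
tool_pos: [0.5552, 0.047, 0.1078]
eef_rot: [0.987, 0.163, 0.001, 0.0]
contact_force: [-0.8, 0.7, 8.5]
opening: 0.382
finger_force: 20.0
```

The force is rising gently as the leaf meets the shoe's slope. I continue slowly.

Emit:
step_arm([
  [[0,0,0.2],[0,0,0]],
  [[0,0,0.2],[0,0,0]],
  [[0,0,0],[0,0,0]],
], grip_force=35)

```text
clock: 21.1
tool_pos: [0.5552, 0.0469, 0.1036]
eef_rot: [0.987, 0.163, 0.001, 0.0]
contact_force: [-0.8, -0.1, 6.4]
opening: 0.378
finger_force: 35.0
```

Emit:
step_arm([
  [[0,0,0.2],[0,0,0]],
  [[0,0,0.2],[0,0,0]],
  [[0,0,0.2],[0,0,0]],
  [[0,0,0],[0,0,0]],
])

```text
clock: 21.6
tool_pos: [0.5552, 0.0469, 0.0974]
eef_rot: [0.987, 0.163, 0.001, 0.0]
contact_force: [0.8, 0.7, 5.1]
opening: 0.384
finger_force: 35.0
```

Emit:
step_arm([
  [[0,0,0.2],[0,0,0]],
  [[0,0,0.2],[0,0,0]],
  [[0,0,0.2],[0,0,0]],
  [[0,0,0.2],[0,0,0]],
  [[0,0,0.2],[0,0,0]],
  [[0,0,0],[0,0,0]],
])

```text
clock: 22.35
tool_pos: [0.5553, 0.0469, 0.0874]
eef_rot: [0.987, 0.163, 0.001, 0.0]
contact_force: [0.0, -0.3, 4.8]
opening: 0.38
finger_force: 35.0
```

Emit:
step_arm([
  [[0,0,0.1],[0,0,0]],
  [[0,0,0.1],[0,0,0]],
  [[0,0,0],[0,0,0]],
])

```text
clock: 22.72
tool_pos: [0.5552, 0.0469, 0.0856]
eef_rot: [0.987, 0.163, 0.001, 0.0]
contact_force: [-1.3, -0.9, 6.2]
opening: 0.383
finger_force: 35.0
```

Emit:
step_arm([
  [[0,0,0.1],[0,0,0]],
  [[0,0,0],[0,0,0]],
])

```text
clock: 22.98
tool_pos: [0.5553, 0.0469, 0.0846]
eef_rot: [0.987, 0.163, 0.001, 0.0]
contact_force: [0.4, 0.1, 6.1]
opening: 0.381
finger_force: 35.0
```

Emit:
step_arm([
  [[0,0,0.05],[0,0,0]],
  [[0,0,0],[0,0,0]],
])

```text
clock: 23.22
tool_pos: [0.5553, 0.0469, 0.0846]
eef_rot: [0.987, 0.163, 0.001, 0.0]
contact_force: [-0.7, 0.1, 11.6]
opening: 0.381
finger_force: 35.0
```

Emit:
step_arm([
  [[0,0,0],[0,0,0]],
  [[0,0,0],[0,0,0]],
  [[0,0,0],[0,0,0]],
  [[0,0,0],[0,0,0]],
], claw=-0.1)

```text
clock: 23.72
tool_pos: [0.5544, 0.047, 0.083]
eef_rot: [0.987, 0.163, -0.0, 0.0]
contact_force: [0.7, 0.2, 0.3]
opening: 0.446
finger_force: 0.0
```

Emit:
step_arm([
  [[0,0,0],[0,0,0]],
  [[0,0,0],[0,0,0]],
  [[0,0,0],[0,0,0]],
], claw=-1)

```text
clock: 24.1
tool_pos: [0.5545, 0.0469, 0.0831]
eef_rot: [0.987, 0.163, -0.0, 0.0]
contact_force: [0.1, -0.3, -2.1]
opening: 0.387
finger_force: 35.0
```

Emit:
step_arm([
  [[0,0,-0.1],[0,0,0]],
  [[0,0,-0.1],[0,0,0]],
])

```text
clock: 24.35
tool_pos: [0.5545, 0.0471, 0.0846]
eef_rot: [0.987, 0.163, -0.0, -0.0]
contact_force: [1.6, -0.4, -10.4]
opening: 0.381
finger_force: 35.0
```

Emit:
step_arm([
  [[0,0,0],[0,0,0]],
  [[0,0,0],[0,0,0]],
])

```text
clock: 24.6
tool_pos: [0.5544, 0.0471, 0.085]
eef_rot: [0.987, 0.163, -0.0, -0.0]
contact_force: [1.6, -0.0, -10.1]
opening: 0.385
finger_force: 35.0
```

A pull meets 10 N, and 10 N still when held, so the mid leaf is nipped. I push it gently back down, release and retreat.

Emit:
step_arm([
  [[0,0,0.1],[0,0,0]],
  [[0,0,0.1],[0,0,0]],
  [[0,0,0.1],[0,0,0]],
  [[0,0,0],[0,0,0]],
])

```text
clock: 25.1
tool_pos: [0.5545, 0.047, 0.0837]
eef_rot: [0.987, 0.163, 0.0, 0.0]
contact_force: [-2.0, -1.4, 6.8]
opening: 0.385
finger_force: 35.0
```

Emit:
step_arm([
  [[0,0,0.05],[0,0,0]],
  [[0,0,0],[0,0,0]],
])

```text
clock: 25.35
tool_pos: [0.5545, 0.047, 0.0833]
eef_rot: [0.987, 0.163, 0.0, 0.0]
contact_force: [-1.5, 0.0, 7.5]
opening: 0.382
finger_force: 35.0
```

Emit:
step_arm([
  [[0,0,0],[0,0,0]],
  [[0,0,0],[0,0,0]],
  [[0,0,0],[0,0,0]],
  [[0,0,0],[0,0,0]],
  [[0,0,-1],[0,0,0]],
  [[0,0,-3],[0,0,0]],
  [[0,0,-4],[0,0,0]],
  [[0,0,-4],[0,0,0]],
  [[0,4,-2],[0,0,0]],
  [[0,6,0],[0,0,0]],
  [[0,6,0],[0,0,0]],
  [[0,6,0],[0,0,0]],
], claw=0.7)

```text
clock: 26.85
tool_pos: [0.6258, -0.163, 0.2227]
eef_rot: [0.987, 0.163, 0.0, 0.0]
contact_force: [1.5, -0.3, 0.5]
opening: 0.851
finger_force: 0.0
```

Run:
```python
from h import *
a=snap("scene");crop(a,280,170,110,110,5,"pics/c6.png"); go(555,46.5,150,18.8)
```

```text
pos [ 626.8 -175.3  222.5] yaw 18.11 shift [  0.07 -23.39   7.01] turn [ 0.6  -0.01 -0.69] F [ 2.04 -7.57  0.64] op 0.855 ff 0.0 t 26.9
```

View pics/c6.png

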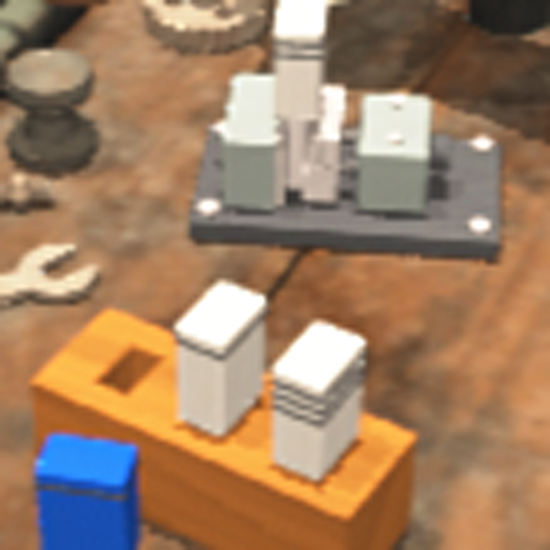

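The picture shows the mid leaf upright and fully down in the gap at (300,60), with the thin and thick leaves seated in the rack at (220,360) and (318,400). I let the arm settle and hand in.

Emit:
step_arm([
  [[0,0,0],[0,0,0]],
  [[0,0,0],[0,0,0]],
  [[0,0,0],[0,0,0]],
])

```text
clock: 27.28
tool_pos: [0.6253, -0.159, 0.222]
eef_rot: [0.986, 0.165, 0.0, -0.001]
contact_force: [0.1, 0.8, -0.2]
opening: 0.852
finger_force: 0.0
```

```bash
python3 -c "
from plant import finish_job
print(finish_job())"
```

```text
the job is handed in; nothing more can be done
None
```

The gap is between 6 and 9 mm: the 6 mm leaf went fully down loose, and the 9 mm leaf is nipped (10 N pull) and left standing fully down in it, with the thin and thick leaves in the rack; the job is handed in, but no verdict came back.

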